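Lift the long loaf out of the bread case and show it over the board

ROBOT

A 6-joint arm with a two-finger parallel gripper is mounted at the origin on the work surface. World frame = base frame: x ahead of the robot, y to its left, z up, the work surface at z = 0. Lengths are in mm, angles in rad, forces in N, time in s.
With the tool pointing down it reaches from about 300 to 825 mm from the base axis. Payload 5.4 kg.
Tool frame: the origin (TCP) lies midway between the tips of the shut fingers; the grasp point (between the pads) lies 19 mm behind it; y points along the fingers, x is the direction in which the jaws open and shut, and the axes are right-handed (so a half turn about y gives the same grasp; the last joint's range is limited). The gripper opens to 92 mm and grips with 3 to 60 N. Pads are 20 mm wide; open, the fingers measure 128 mm over their backs; the gripper's body (75 mm by 189 mm) begins 69 mm behind the grasp point.
Start: joints at [0.997, 0.158, 1.597, -0, 1.386, -0.21], TCP at [204.61, 537.346, 214.601] pointing down, gripper open.
Joint ranges: [-2.91, 2.91], [-0.94, 2.29], [0.18, 2.7], [-1.29, 4.43], [0.17, 2.64], [-3, 3]. Speed limits (rad/s): [2.57, 2.57, 3.14, 3.14, 3.14, 3.14].

INTERFACE

Orientations are given as a unit quaternion [w, x, y, z].
In Python, from bench import robot gives the robot as it stands.
- The arm moves only by the tool servo_tool, never from a script. Its argument "commands" is a list of rows, each a list of 7 numbers: the turn, a rotation vector about the tool's x, y, z in degrees, then the shift along the tool's x, y, z in mm, then the gripper's target within -1 to 1 (shut at 1, half-way at 0, fully open at -1). In form: [[rx, ry, rz, x, y, z, hand], ...]. A call has 1 to 12 rows; each row is the pose to reach, as a shift and turn from the pose measured when the call began, along the tool's axes at that moment; what a row does not reach only later rows make up. A row lasts 1/8 s, in which the tool goes at most 62.5 mm and 10.7 degrees, less where a joint would pass 70% of its speed; a pose out of reach is approached as far as the arm can. A call with a gripper value outside its range is refused whole. The fingers move at their own pace and stop on an object; "newtons" is the grip in N (left out, the last holds). Time passes only in rows, so rows that repeat a pose let the fingers close. It gives the time, the measured TCP pose, the force and the opening at its end, in the units of the state.
- robot.get_state(): the state, without advancing time (a new reading comes with each control period).
- robot.get_image(name): name is "scene" or "top" or "wrist"; returns a dict with "img" (420x560x3 uint8, red, green, blue), "range_z" (420x560 float32, mm along the optical axis (not along the pixel's ray), 0 where there is no reading), "camera_matrix" (3x3 intrinsics, pixels), "origin" and "attitude" of the camera in the world; the wrist camera has in their place "T_tool_cam" (4x4, takes a point from camera to tool coordinates, whose origin is the TCP and whose axes are the tool frame's). Camera axes: x right, y down, z forward; pixel columns grow to the right and rows downward; lengths in mm; the calibration is good to about 2 mm. A picture is of the moment at which its call begins: read the wrist's pose just before it.
- robot.close_job(): hands the job in, once; it reports no verdict.
The state is a dict: "t": time; "joint_positions": joint angles; "qvel": joint speeds; "joint_torque": joint torques, N m; "ee_pos": TCP position; "ee_rot": TCP orientation; "wrist_force": force on the tool from outside, world axes, zero at the start; "moment": the same for the moment, N m; "opening": opening from 0.0 (shut) to 1.0 (fully open).
Only numpy, scipy, OpenCV 4.12 (cv2) and the standard library are available. Lean on these libraries where they do the work, as an engineer would, in place of code of your own. Each camera call takes 0.05 s, during which the arm holds its last target. There are 200 camera calls.

TASK

Slide the glass lid of the bread case fully open by its red handle, tip the long loaf up and draw it out through the opening, which is shorter than the loaf. Then hold the loaf up for the customer over the middle of the dark wooden board: level, lined up with the board's long side and at least 15 cm above it. Finish while still holding it there, leave the lid open, and leave the rolls and everything else on the counter where they are.

Things in the scene. Friction and masses are not known exactly. Their poses are not given: they have to be found in the camera images.
- case_floor (a point): Centre of the bread case's inner floor, 12 mm above the counter (x across the case, y along it, z up). Inside: y -240 to +240 mm, x -90 to +90 mm. A fixed 5 mm glass pane roofs the -y half (y -240 to +5 mm, 80 to 85 mm above the floor); the sliding lid roofs the +y half. Lid fully open, the opening reaches from y = +15 mm to the end wall at y = +240 mm, over the whole width.
- lid (a joint): Sliding glass lid over the +y half of the case, running just above the fixed pane: 0 = closed, grows as it slides toward the case's -y end, 0.225 m = fully open (end stop). About 1.5 N of friction, stays where it is left. Starts closed or ajar.
- lid_handle (a point): Centre of the red block handle on the middle of the lid's top face, 40 mm (case x) x 16 mm (case y) x 32 mm high. The lid's top face is 91 mm above the case floor (16 mm below this point); the pane is 190 x 235 x 5 mm. Axes as the case's.
- loaf_centre (a point): Long crusty loaf, rigid, golden brown with pale slashes on top, lying in the case partly under the fixed pane: 290 mm long (its y axis), 48 mm wide (its x axis), 46 mm high, rounded edges, about 0.13 to 0.25 kg. This point is its centre, 23 mm above its flat underside. Its +y end is the one nearer the case's +y end wall.
- loaf_end1 (a point): Middle of the loaf's +y end face, 145 mm from its centre.
- loaf_end2 (a point): Middle of the loaf's -y end face (the end that starts under the fixed pane), 145 mm from its centre.
- board_top (a point): Dark wooden serving board, fixed flat on the counter: 340 mm long (its y axis) x 150 mm wide (its x axis) x 15 mm thick. This point is the centre of its top face.
- loaf: The same loaf; this origin is the centre of its underside, axes as at loaf_centre.
- case: Bread case, fixed on the counter: glass box on a wooden base, 506 mm long (its y) x 206 mm wide (its x). Its 5 mm glass walls rise to 80 mm above its inner floor, low metal rims to 85 mm. Origin at the centre of its underside, on the counter, 12 mm below case_floor.
- roll_a: Round bread roll, 70 mm across, 43 mm high, in the case under the fixed pane near the -y end; leave it. Origin under its centre.
- roll_b: A second such roll beside it; leave it. Origin under its centre.
- jar: Jar, 72 mm across, 120 mm high, red cap, at the counter's far edge; leave it. Origin under its centre.
- cup: Blue cup, 76 mm across, 95 mm high, at the far edge; leave it. Origin under its centre.
- shaker: White shaker bottle, 60 mm across, 140 mm high, at the far edge; leave it. Origin under its centre.

How it is judged (in metres and radians):
On the way, in this order (a step that is already met when the one before it is completed fails the run):
1. the lid is slid open, to within 20 mm of its stop (value of joint lid above 0.205 m), for 0.2 s.
2. the loaf is out of the case, both ends above its top (height (world z) of each of loaf_end1, loaf_end2 above 0.125 m), for 0.1 s.
At the end, for the whole second after the job is handed in: The lid is still open (at least 0.195 m). The loaf is held still in the fingers, touching nothing else, its centre within 50 mm (horizontally) of the board's centre and at least 135 mm above the board's top, level to about 11 degrees and within 15 degrees of the board's long axis (value of joint lid above 0.195 m and height (world z) of each of loaf_end1, loaf_end2 above 0.135 m and z of loaf_centre in the frame of board_top above 0.135 m and horizontal distance between loaf_centre and board_top below 0.05 m and angle between loaf_centre's own y axis and vertical between 1.37 and 1.77 rad and angle between the y axis of loaf_centre and the y axis of board_top, either way round below 0.26 rad and contact force between loaf and the fingers above 1 N and contact force between loaf and case below 0.1 N and linear speed of loaf below 0.03 m/s); the arm keeps its last pose, push and grip.
It fails at once if a roll or another bystander is moved by more than 30 mm (distance of any of roll_a, roll_b, jar, cup, shaker from where it was at the start of the episode above 0.03 m).
It also fails if it takes over 54 s, if anything falls off the work surface, if the arm or the gripper's body presses on something with over 40 N, if the wrist force passes 120 N, or if a joint passes its speed limit or range.

## Working session

There is one attempt and no reset: what is moved stays moved. The work goes in short steps, Python scripts to look and compute and a tool call to move; the robot and the scene stay as the last step left them, time stands still between calls to the robot, and variables do not carry over. Pictures are saved under pics/ and viewed, about 8 in all and at most 12, crops included, and the job is handed in when it is done.

Besides the shell and the picture viewer there is one more tool, called after "Emit:" as name(argument=value, ...), one argument or row to a line, values as JSON. servo_tool: Moves the arm, as the interface text tells. Its arguments: {"type":"object","properties":{"commands":{"type":"array","items":{"type":"array","items":{"type":"number"}}},"newtons":{"type":"number"}},"required":["commands"]}

```bash
mkdir -p pics; ls
python3 - <<'E'
from bench import robot
import cv2,numpy as np,pickle
s=robot.get_state();print(s)
for n in ["top","scene"]:
    d=robot.get_image(n);pickle.dump(d,open(n+".pkl","wb"));cv2.imwrite(f"pics/{n}0.png",d["img"][:,:,::-1]);print(n,d["camera_matrix"],d["origin"],d["attitude"])
E
```

```text
pics
{'t': 0.0, 'joint_positions': array([ 9.96895205e-01,  1.59065072e-01,  1.59818921e+00, -1.38524145e-05,
        1.38616223e+00, -2.10096382e-01]), 'qvel': array([-1.06265113e-03,  9.39880377e-04, -7.94843775e-06, -3.25659193e-04,
       -8.77583231e-04, -7.18038808e-05]), 'joint_torque': array([ 3.40086526e-04, -3.85559320e+01, -3.22119570e+01,  7.02310656e-02,
        3.75138677e-02, -1.47638589e-04]), 'ee_pos': array([204.29221044, 536.84186454, 213.63144492]), 'ee_rot': array([-0.58194872,  0.58245198,  0.40070707, -0.40189453]), 'wrist_force': array([-0.2933066 ,  0.19924486,  0.8998086 ]), 'moment': array([ 0.01973204, -0.00078495, -0.0116099 ]), 'opening': 0.9998766463750969}
top [[379.73709635   0.         281.44575636]
 [  0.         379.73709635 206.84871277]
 [  0.           0.           1.        ]] [468.05833777  19.35356782 999.0856935 ] [-0.06441771  0.70578148 -0.70270347  0.06269531]
scene [[381.44879386   0.         279.43576729]
 [  0.         381.44879386 211.28572043]
 [  0.           0.           1.        ]] [915.60076102 497.92239856 757.98381381] [-0.08628734  0.25215223  0.90068904 -0.34312243]
```

View pics/top0.png

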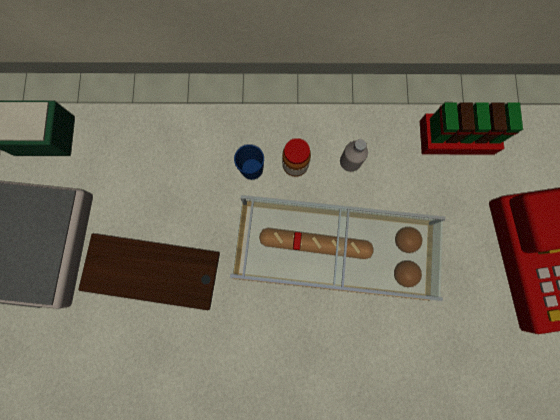

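View pics/scene0.png

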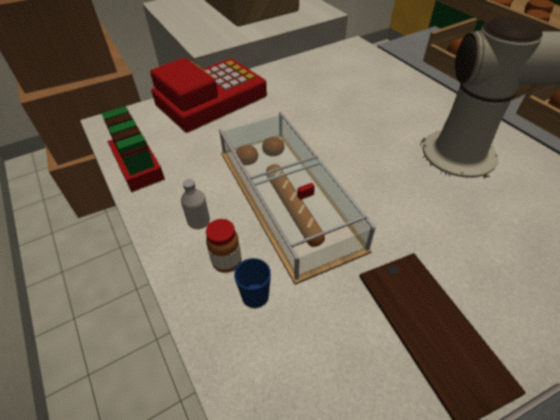

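```bash
cat > h.py <<'E'
import numpy as np,pickle,cv2
from scipy.spatial.transform import Rotation as R
def rot(q): return R.from_quat([q[1],q[2],q[3],q[0]])
def ray(d,u,v,z):
    K=d["camera_matrix"]; r=rot(d["attitude"]).apply([(u-K[0,2])/K[0,0],(v-K[1,2])/K[1,1],1])
    o=np.array(d["origin"]); return o+r*(z-o[2])/r[2]
def proj(d,p):
    c=rot(d["attitude"]).inv().apply(np.array(p)-d["origin"]); q=d["camera_matrix"]@c; return q[:2]/q[2]
E
python3 - <<'E'
from h import *
t=pickle.load(open("top.pkl","rb"))
print(rot(t["attitude"]).as_matrix().round(3))
for n,u,v,z in [("handle",297,240.5,123),("cup",249,162,95),("loafL",260,237,35),("loafR",373,250,35),("rimTL",243,199,97),("rimTR",443,217,97),("rimBR",438,299,97),("rimBL",233,278,97),("bTL",92,234,15),("bTR",219,251,15),("bBR",210,309,15),("bBL",80,290,15),("rollA",408,239,50),("rollB",407,273,50)]:
    print(n,ray(t,u,v,z).round(0),"depth",t["range_z"][int(v),int(u)])
im=cv2.imread("pics/top0.png")[185:315,70:455]
cv2.imwrite("pics/c1.png",cv2.resize(im,None,fx=2.07,fy=2.07,interpolation=cv2.INTER_CUBIC))
h=cv2.cvtColor(cv2.imread("pics/top0.png"),cv2.COLOR_BGR2HSV)
def comp(m,lo,hi):
    n,l,s,c=cv2.connectedComponentsWithStats(m.astype(np.uint8))
    for i in range(1,n):
        if lo<s[i,4]<hi: print(c[i].round(1),s[i],cv2.minAreaRect(np.argwhere(l==i)[:,::-1].astype(np.float32)))
w=np.zeros(h.shape[:2],bool);w[200:300,235:440]=1
print("red");comp(w&((h[...,0]<5)|(h[...,0]>174))&(h[...,1]>170),15,400)
print("bread");comp(w&(h[...,0]>5)&(h[...,0]<20)&(h[...,1]>90),150,4000)
w[:]=0;w[225:320,78:230]=1
print("board");comp(w&(h[...,2]<75),2000,9000)
E
```

```text
[[ 0.005 -0.984  0.179]
 [-1.    -0.004  0.003]
 [-0.002 -0.179 -0.984]]
handle [549. -14. 123.] depth 866.0706
cup [745. 103.  95.] depth 1036.8503
loafL [565.  76.  35.] depth 898.59894
loafR [ 534. -210.   35.] depth 898.27344
rimTL [651. 115.  97.] depth 927.5977
rimTR [ 609. -366.   97.] depth 913.05884
rimBR [ 417. -341.   97.] depth 877.6389
rimBL [463. 134.  97.] depth 985.0777
bTL [573. 515.  15.] depth 989.6369
bTR [531. 183.  15.] depth 996.82245
bBR [386. 200.  15.] depth 967.496
bBL [431. 532.  15.] depth 966.022
rollA [ 560. -295.   50.] depth 902.89954
rollB [ 477. -288.   50.] depth 889.1934
red
[296.7 240.7] [293 232   8  18 116] ((296.69305419921875, 240.56930541992188), (6.666749477386475, 17.31364631652832), 5.710593223571777)
bread
[277.1 238.2] [260 228  35  22 550] ((276.9231262207031, 238.11541748046875), (34.605690002441406, 17.86100196838379), 7.125016689300537)
[408.4 239.6] [396 228  26  25 515] ((408.5, 240.0), (24.0, 25.0), 90.0)
[317.6 243.6] [299 232  38  23 596] ((317.3864440917969, 243.35153198242188), (37.46841049194336, 18.040346145629883), 7.594643592834473)
[359.2 248.8] [346 239  27  20 410] ((359.26922607421875, 248.84617614746094), (26.29536247253418, 17.985036849975586), 7.125016689300537)
[407.5 273.6] [395 261  27  26 541] ((408.0, 273.5), (26.0, 25.0), 0.0)
board
[149.6 271.2] [  79  233  141   77 7753] ((148.8658447265625, 270.88177490234375), (133.8933868408203, 59.38160705566406), 8.652542114257812)
```

View pics/c1.png

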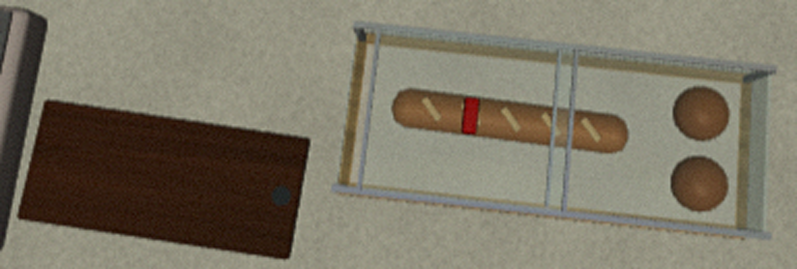

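```bash
cat >> h.py <<'E'
def target(yaw,pitch=0,flip=0):
    """yaw deg: case-y axis turned clockwise from world y; pitch: +y end up, deg"""
    a=np.radians(yaw); x=np.array([np.cos(a),-np.sin(a),0]); y=np.array([0,0,-1.])
    if flip: x=-x
    M=np.column_stack([x,y,np.cross(x,y)])
    ax=np.array([np.cos(a),-np.sin(a),0])
    return R.from_rotvec(ax*np.radians(pitch))*R.from_matrix(M)
def cmd(s,Rt,p):
    Rn=rot(s["ee_rot"]); return np.degrees((Rn.inv()*Rt).as_rotvec()).round(1), Rn.inv().apply(np.array(p)-s["ee_pos"]).round(0)
E
python3 - <<'E'
from h import *
from bench import robot
s=robot.get_state();print(rot(s["ee_rot"]).as_matrix().round(3))
for f in (0,1): print(cmd(s,target(5.5,0,f),[549,-14,190]))
E
```

```text
[[ 0.356 -0.001 -0.935]
 [ 0.935 -0.001  0.356]
 [-0.002 -1.     0.   ]]
(array([ 0. , 74.7, -0.1]), array([-392.,   24., -518.]))
(array([-1.000e-01, -1.053e+02, -0.000e+00]), array([-392.,   24., -518.]))
```

Emit:
servo_tool(
  commands=[
    [0,20,0,-100,6,-130,-0.6],
    [0,40,0,-200,12,-260,-0.6],
    [0,60,0,-300,18,-390,-0.6],
    [0,74.7,0,-392,24,-518,-0.6],
    [0,74.7,0,-392,24,-518,-0.6],
    [0,74.7,0,-392,24,-518,-0.6],
    [0,74.7,0,-392,24,-518,-0.6],
    [0,74.7,0,-392,24,-518,-0.6],
    [0,74.7,0,-392,24,-518,-0.6],
    [0,74.7,0,-392,24,-518,-0.6],
    [0,74.7,0,-392,24,-518,-0.6],
    [0,74.7,0,-392,24,-518,-0.6],
  ],
)

```text
t: 1.6
ee_pos: [548.9, -14.6, 189.6]
ee_rot: [-0.706, 0.707, -0.036, 0.034]
wrist_force: [-0.8, 0.6, 0.5]
opening: 0.799
```

Run:
```python
from h import *
from bench import robot
s=robot.get_state();print(s["t"],s["ee_pos"],s["joint_positions"],s["opening"],s["wrist_force"])
d=robot.get_image("wrist");pickle.dump((s,d),open("w1.pkl","wb"));cv2.imwrite("pics/w1.png",d["img"][:,:,::-1])
print(d["T_tool_cam"],d["camera_matrix"])
print(cmd(s,target(5.5),[549,-14,108]))
```

```text
1.6 [548.9149375  -14.604116   189.58563201] [-2.45930908e-01  1.13417262e-01  1.69700940e+00 -1.36158868e-03
  1.33308864e+00 -1.46834187e-01] 0.7991490435241919 [-0.78744604  0.62352811  0.45514378]
[[ 9.99999475e-01  9.91843086e-05 -1.02033830e-03  7.05461522e-01]
 [ 1.00709777e-03 -2.80998044e-01  9.59707812e-01 -1.70604242e+02]
 [-1.91525112e-04 -9.59708335e-01 -2.80997997e-01  7.91915731e+01]
 [ 0.00000000e+00  0.00000000e+00  0.00000000e+00  1.00000000e+00]] [[291.82027404   0.         283.73390714]
 [  0.         291.82027404 210.06930552]
 [  0.           0.           1.        ]]
(array([ 0.1, -0.2, -0.1]), array([ 0., 82.,  1.]))
```

View pics/w1.png

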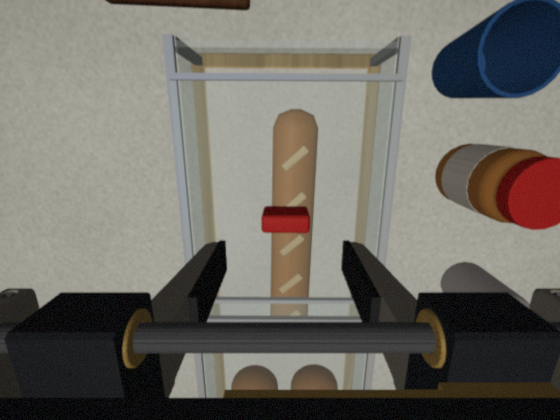

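```bash
cat >> h.py <<'E'
def wray(s,d,u,v,z):
    K=d["camera_matrix"];T=d["T_tool_cam"];Rt=rot(s["ee_rot"])
    r=Rt.apply(T[:3,:3]@[(u-K[0,2])/K[0,0],(v-K[1,2])/K[1,1],1]); o=Rt.apply(T[:3,3])+s["ee_pos"]
    return o+r*(z-o[2])/r[2]
def case(p,c,yaw):
    a=np.radians(yaw); q=np.array(p)[:2]-c; return np.array([q@[np.cos(a),-np.sin(a)],q@[np.sin(a),np.cos(a)]]).round(1)
E
python3 - <<'E'
from h import *
s,d=pickle.load(open("w1.pkl","rb"))
for n,u,v,z in [("h top -y L",264,232,135),("h top -y R",309,232,135),("h bot+y",285,206,103),("loaf+y end",295,109,35),("loaf L mid",272,230,38),("loaf R mid",315,190,38),("loaf L up",273,140,38),("rimTL",166,38,97),("rimTR",408,38,97),("lid edge",285,76,103),("fixed edge",285,300,97),("edge2",285,318,103)]:
    p=wray(s,d,u,v,z);print(n,p.round(0),"rel tcp",case(p,s["ee_pos"][:2],5.5))
E
```

```text
h top -y L [533. -19. 135.] rel tcp [-15.9  -5.6]
h top -y R [569. -22. 135.] rel tcp [21.1 -5.6]
h bot+y [551.  -7. 103.] rel tcp [1.4 7.7]
loaf+y end [570.  79.  35.] rel tcp [12.2 94.8]
loaf L mid [531. -53.  38.] rel tcp [-13.8 -39.7]
loaf R mid [585. -10.  38.] rel tcp [35.3  8.2]
loaf L up [544.  49.  38.] rel tcp [-11.3  63.2]
rimTL [470. 140.  97.] rel tcp [-93.7 146. ]
rimTR [662. 120.  97.] rel tcp [100.1 145.3]
lid edge [562. 102. 103.] rel tcp [  1.6 116.9]
fixed edge [ 541. -109.   97.] rel tcp [  1.3 -94.8]
edge2 [ 539. -126.  103.] rel tcp [   1.2 -112.1]
```

Emit:
servo_tool(
  commands=[
    [0,0,0,2,40,1,-0.6],
    [0,0,0,2,81,1,-0.6],
    [0,0,0,2,81,1,-0.6],
    [0,0,0,2,81,1,0.6],
    [0,0,0,2,81,1,0.6],
    [0,0,0,2,81,1,0.6],
    [0,0,0,2,81,1,0.6],
    [0,0,0,2,81,1,0.6],
  ],
  newtons=15,
)

```text
t: 2.65
ee_pos: [550.4, -12.5, 109.3]
ee_rot: [-0.706, 0.706, -0.035, 0.034]
wrist_force: [-2.4, 0.8, 4.9]
opening: 0.43
```

Emit:
servo_tool(
  commands=[
    [0,0,0,0,0,-10,0.6],
    [0,0,0,0,0,-30,0.6],
    [0,0,0,0,0,-52,0.6],
    [0,0,0,0,0,-75,0.6],
    [0,0,0,0,0,-98,0.6],
    [0,0,0,0,0,-121,0.6],
    [0,0,0,0,0,-144,0.6],
    [0,0,0,0,0,-165,0.6],
    [0,0,0,0,0,-182,0.6],
    [0,0,0,0,0,-194,0.6],
    [0,0,0,0,0,-200,0.6],
    [0,0,0,0,0,-200,0.6],
  ],
)

```text
t: 4.15
ee_pos: [529.4, -214.0, 109.3]
ee_rot: [-0.706, 0.707, -0.036, 0.033]
wrist_force: [-5.1, -0.7, 3.6]
opening: 0.434
```

Emit:
servo_tool(
  commands=[
    [0,0,0,0,0,0,0.1],
    [0,0,0,0,0,0,-0.5],
    [0,0,0,0,0,0,-0.5],
    [0,0,0,0,-40,0,-0.8],
    [0,0,0,0,-90,0,-1],
    [0,0,0,6,-90,60,-1],
    [0,0,0,10,-90,120,-1],
    [0,0,0,10,-90,180,-1],
    [0,0,0,10,-90,180,-1],
    [0,0,0,10,-90,180,-1],
  ],
)

```text
t: 5.4
ee_pos: [557.5, -36.0, 198.8]
ee_rot: [-0.705, 0.707, -0.036, 0.033]
wrist_force: [1.4, 0.6, 0.3]
opening: 1.005
```

Run:
```python
from h import *
from bench import robot
s=robot.get_state();print(s["t"],s["ee_pos"],s["opening"],s["wrist_force"])
d=robot.get_image("wrist");pickle.dump((s,d),open("w2.pkl","wb"));cv2.imwrite("pics/w2.png",d["img"][:,:,::-1])
```

```text
5.4 [557.51908627 -36.02507909 198.78474028] 1.0047438681909924 [1.44968207 0.60786185 0.25845623]
```

View pics/w2.png

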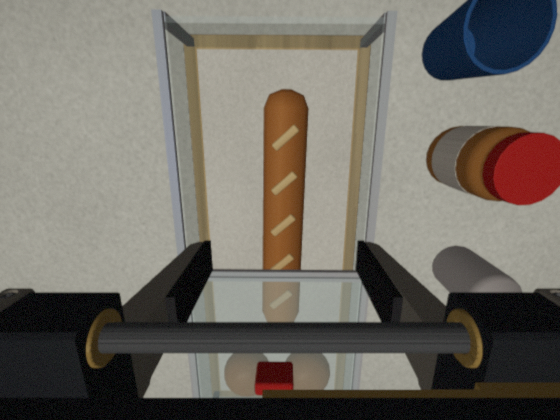

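Run:
```python
from h import *
s,d=pickle.load(open("w2.pkl","rb"))
y=5.9
for n,u,v,z in [("end",287,90,35),("L up",263.5,130,38),("R up",308,130,38),("L lo",263,250,38),("R lo",302,250,38),("pane edge",285,272,100),("rimL",155,12,97),("rimR",396,12,97)]:
    p=wray(s,d,u,v,z);print(n,p.round(0),"rel tcp",case(p,s["ee_pos"][:2],y))
print(cmd(s,target(5.9),s["ee_pos"]))
```

```text
end [572.  77.  35.] rel tcp [  2.6 114.1]
L up [542.  39.  38.] rel tcp [-22.8  73. ]
R up [591.  34.  38.] rel tcp [25.9 73.2]
L lo [ 525. -103.   38.] rel tcp [-25.6 -69.9]
R lo [ 573. -107.   38.] rel tcp [ 22.5 -69.5]
pane edge [ 552. -102.  100.] rel tcp [  1.6 -66.2]
rimL [470. 140.  97.] rel tcp [-105.3  166.1]
rimR [664. 121.  97.] rel tcp [ 89.9 166.7]
(array([ 0.2,  0.3, -0.2]), array([0., 0., 0.]))
```

Emit:
servo_tool(
  commands=[
    [0,1.5,0,0,50,-3,-1],
    [0,1.5,0,0,100,-3,-1],
    [0,1.5,0,0,140,-3,-1],
    [0,1.5,0,0,165,-3,-1],
    [0,1.5,0,0,176,-3,-1],
    [0,1.5,0,0,176,-3,-1],
    [0,1.5,0,0,176,-3,1],
    [0,1.5,0,0,176,-3,1],
    [0,1.5,0,0,176,-3,1],
    [0,1.5,0,0,176,-3,1],
    [0,1.5,0,0,176,-3,1],
    [0,1.5,0,0,176,-3,1],
  ],
  newtons=35,
)

```text
t: 6.95
ee_pos: [556.4, -40.0, 23.0]
ee_rot: [-0.705, 0.707, -0.046, 0.043]
wrist_force: [-1.4, 0.8, 2.7]
opening: 0.519
```

Emit:
servo_tool(
  commands=[
    [0,0,0,0,-5,0,1],
    [2.5,0,0,0,-11,1,1],
    [5,0,0,0,-18,2,1],
    [7.5,0,0,0,-26,6,1],
    [10,0,0,0,-33,11,1],
    [12.5,0,0,0,-40,17,1],
    [15,0,0,0,-47,22,1],
    [17,0,0,0,-53,25,1],
    [19,0,0,0,-59,28,1],
    [21.5,0,0,0,-66,33,1],
    [24,0,0,0,-73,37,1],
    [24,0,0,0,-73,37,1],
  ],
)

```text
t: 8.45
ee_pos: [561.5, -3.7, 96.0]
ee_rot: [0.836, -0.545, 0.036, -0.052]
wrist_force: [-0.4, -0.2, -2.5]
opening: 0.519
```

Run:
```python
from h import *
from bench import robot
s=robot.get_state();print(s["t"],s["ee_pos"],s["opening"],s["wrist_force"],s["moment"],s["joint_positions"])
d=robot.get_image("scene");pickle.dump((s,d),open("s2.pkl","wb"));cv2.imwrite("pics/s2.png",cv2.resize(d["img"][90:290,170:400,::-1],None,fx=3,fy=3))
```

```text
8.45 [561.50450949  -3.68883233  96.00474696] 0.5187149840282927 [-0.44075994 -0.24521056 -2.54468545] [-0.38262839  0.08807821 -0.00957068] [-0.45361901  0.2841612   1.75659835  0.4106431   1.27103859 -0.48326021]
```

View pics/s2.png

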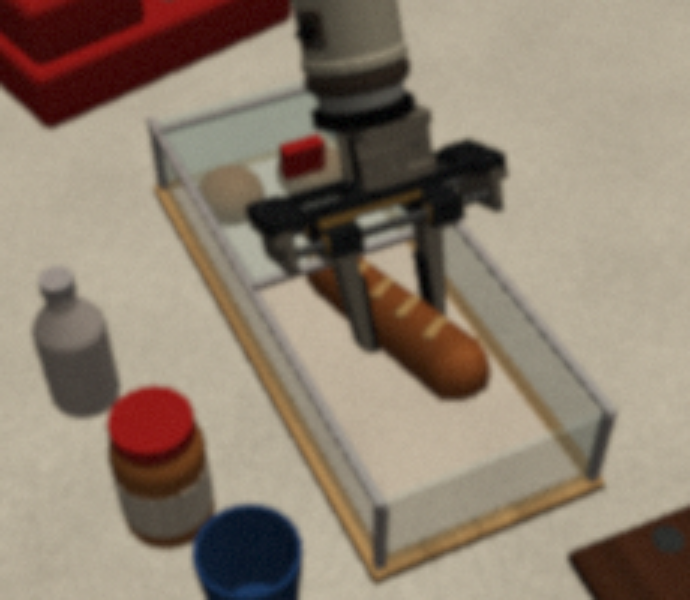

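Emit:
servo_tool(
  commands=[
    [0,0,0,0,0,10,1],
    [0,0,0,0,0,25,1],
    [0,0,0,0,0,45,1],
    [0,0,0,0,0,65,1],
    [0,0,0,0,0,85,1],
    [0,0,0,0,0,105,1],
    [0,0,0,0,-2,125,1],
    [0,0,0,0,-12,145,1],
    [0,0,0,0,-30,165,1],
    [0,0,0,0,-50,185,1],
    [0,0,0,0,-65,200,1],
    [0,0,0,0,-65,200,1],
  ],
)

```text
t: 10.0
ee_pos: [582.6, 152.4, 237.9]
ee_rot: [0.836, -0.545, 0.034, -0.052]
wrist_force: [0.3, -0.0, -2.9]
opening: 0.518
```

Run:
```python
from h import *
from bench import robot
s=robot.get_state();print(s["t"],s["ee_pos"],s["opening"],s["wrist_force"],s["moment"],s["joint_positions"])
t=pickle.load(open("top.pkl","rb"))
# board corners (2nd crop reading: offset 70,185 scale 2.07)
C=[ray(t,70+u/2.07,185+v/2.07,15) for u,v in [(46,100),(310,138),(290,259),(18,217)]]
print(np.round(C,0),np.mean(C,0))
c=np.mean(C,0);l=C[0]+C[3]-C[1]-C[2];yaw=np.degrees(np.arctan2(l[0],l[1]));print(yaw)
a=np.radians(yaw); ctr=c[:2]+28*np.array([np.sin(a),np.cos(a)])
# loaf centre is 28 mm to -y of tcp, 12 mm above tcp
print(cmd(s,target(yaw),[*ctr,210]))
```

```text
10.0 [582.56920066 152.42559659 237.92025134] 0.5183658695980752 [ 0.30221682 -0.02146078 -2.87917123] [-0.37578406  0.08389084 -0.01502755] [-0.17173017  0.14094109  1.62460211  0.42050812  1.41215817 -0.12161727]
[[575. 515.  15.]
 [529. 181.  15.]
 [383. 200.  15.]
 [431. 535.  15.]] [479.48275817 357.69408243  15.        ]
8.025755099684304
(array([-23.8,   0.8,  -0.2]), array([-127.,  114.,  189.]))
```

Emit:
servo_tool(
  commands=[
    [-3,0,0,-13,11,19,1],
    [-6,0,0,-26,23,38,1],
    [-9,0.3,0,-39,35,58,1],
    [-12,0.5,0,-52,47,78,1],
    [-15,0.8,0,-66,59,98,1],
    [-18,0.8,0,-80,71,118,1],
    [-21,0.8,0,-94,84,139,1],
    [-23.8,0.8,0,-108,97,160,1],
    [-23.8,0.8,0,-120,107,178,1],
    [-23.8,0.8,0,-127,114,189,1],
    [-23.8,0.8,0,-127,114,189,1],
    [-23.8,0.8,0,-127,114,189,1],
  ],
)

```text
t: 11.5
ee_pos: [484.3, 384.6, 209.8]
ee_rot: [-0.705, 0.706, -0.051, 0.048]
wrist_force: [0.5, 0.3, -2.3]
opening: 0.523
```

Run:
```python
from h import *
from bench import robot
s=robot.get_state();print(s["t"],s["ee_pos"],s["opening"],s["wrist_force"],s["moment"],s["joint_positions"])
ims=[]
for n in ("top","scene"):
    d=robot.get_image(n);pickle.dump((s,d),open(n+"3.pkl","wb"));ims.append(d["img"][...,::-1])
w=robot.get_image("wrist");pickle.dump((s,w),open("w3.pkl","wb"))
cv2.imwrite("pics/f.png",np.hstack([cv2.resize(i,(400,300)) for i in ims]))
cv2.imwrite("pics/f2.png",np.vstack([ims[1][130:420,230:560],]) .repeat(2,0).repeat(2,1))
```

```text
11.5 [484.27455709 384.55151089 209.76631561] 0.5229699779062472 [ 0.50920352  0.32340142 -2.2831049 ] [ 0.01028355  0.06148793 -0.01107323] [0.47516996 0.27499598 1.47079255 0.00157046 1.39900805 0.61437203]
```

View pics/f.png

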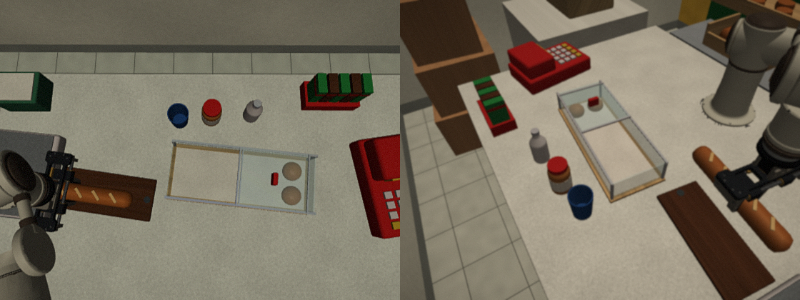

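View pics/f2.png

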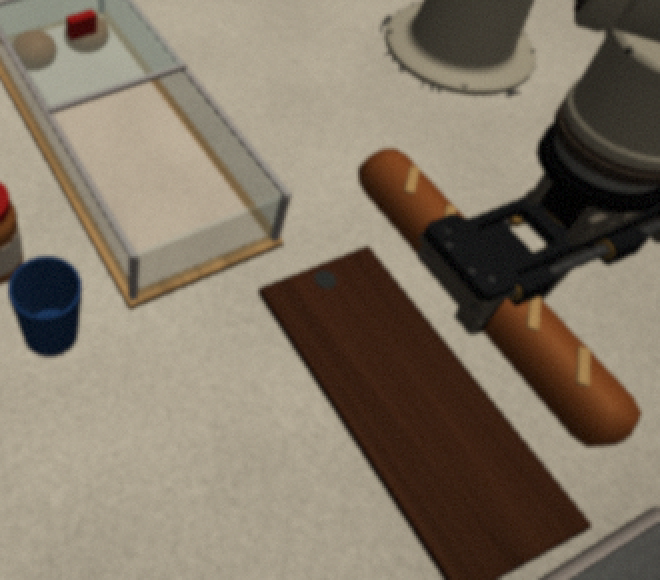

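Run:
```python
from h import *
s,t=pickle.load(open("top3.pkl","rb"));_,c=pickle.load(open("scene3.pkl","rb"))
a=rot(s["ee_rot"]);m=s["ee_pos"]+a.apply([0,-12,-28]);print("centre",m)
for p in (0,-5,5):
    for sg in (1,-1):
        o=R.from_rotvec(a.apply([1,0,0])*np.radians(p)).apply(a.apply([0,0,145*sg]))
        for dz in (23,-23): print(p,sg,dz,"scene f2px",((proj(c,m+o+[0,0,dz])-[230,130])*2).round(0),"top f px",(proj(t,m+o+[0,0,dz])/1.4).round(0))
w=pickle.load(open("w3.pkl","rb"))[1]
cv2.imwrite("pics/w3.png",w["img"][...,::-1])
```

```text
centre [480.42467109 356.82448546 221.78257289]
0 1 23 scene f2px [637. 423.] top f px [ 28. 184.]
0 1 -23 scene f2px [604. 448.] top f px [ 37. 185.]
0 -1 23 scene f2px [376. 139.] top f px [131. 200.]
0 -1 -23 scene f2px [364. 172.] top f px [135. 200.]
-5 1 23 scene f2px [627. 429.] top f px [ 31. 185.]
-5 1 -23 scene f2px [596. 454.] top f px [ 40. 185.]
-5 -1 23 scene f2px [380. 130.] top f px [129. 200.]
-5 -1 -23 scene f2px [367. 163.] top f px [133. 200.]
5 1 23 scene f2px [646. 414.] top f px [ 25. 184.]
5 1 -23 scene f2px [612. 441.] top f px [ 35. 185.]
5 -1 23 scene f2px [373. 148.] top f px [132. 200.]
5 -1 -23 scene f2px [361. 180.] top f px [136. 199.]
```

View pics/w3.png

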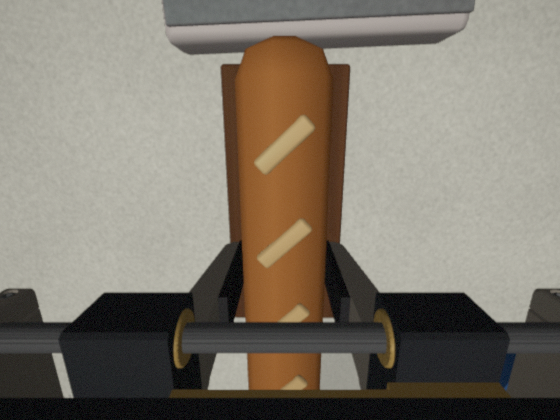

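Run:
```python
from h import *
s,w=pickle.load(open("w3.pkl","rb"));K=w["camera_matrix"];T=w["T_tool_cam"];P=[]
for v in range(90,241,5):
    z=w["range_z"][v,285]; P.append(T[:3,:3]@(z*np.array([(285-K[0,2])/K[0,0],(v-K[1,2])/K[1,1],1]))+T[:3,3])
P=np.array(P);k=np.polyfit(P[:,2],-P[:,1],1);print("pitch deg",np.degrees(np.arctan(k[0])),"top above tcp",k[1],P[[0,-1]].round(0))
from bench import robot
q=robot.get_state();print(q["t"],abs(q["qvel"]).max(),q["ee_pos"],q["opening"])
```

```text
pitch deg 0.8579457108876771 top above tcp 35.36871225732824 [[  1. -36.  93.]
 [  1. -36.  24.]]
11.65 0.0037799765572826185 [484.39462023 384.6855624  210.12756636] 0.5160072996550579
```

Level within 1°, centred and still. Handing in.

```bash
python3 -c "
from bench import robot
print(robot.close_job())"
```

```text
the job is handed in; nothing more can be done
None
```

The job is handed in. The arm gripped the red handle and slid the lid about 203 mm, to roughly 0.22 m on its joint. It then gripped the loaf near its middle, tipped it to 24°, drew it out along its own axis and levelled it over the board.

These are my last checks, all at about 11.65 s:
- **Position:** the loaf's centre is about 1 mm from my estimate of the board's centre. It is about 222 mm above the counter, so about 207 mm above the board's top.
- **Level:** the loaf is about 0.9° off level, from the wrist camera's depth readings.
- **Alignment:** the tool was turned to the board's measured long axis. I did not measure the loaf's own angle separately at the end.
- **Grip:** the fingers are about 48 mm apart with a 35 N grip, and the arm is still. The wrist reads about 2.3–2.9 N, which matches the loaf's weight.
- **Scene:** the last pictures show the lid open, and the rolls, jar, cup and shaker look unmoved.

No check failed or disagreed. The hand-in gave no verdict.

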